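# Feel for the hidden release notch and press it

### The job

The grey carrying case is latched: its release notch is somewhere in the low sill along its far side, hidden behind the lid. Set the tip of the closed fingers on top of that sill near one end, outside where the notch can be, sweep inward along it in contact until you feel the notch, then press down inside the notch until the release bar is fully home and the lid pops ajar, and withdraw. Do not push or pry the lid itself, lift nothing, and leave the bottle, the beaker and the timer where they stand.

Things in the scene. Friction and masses are not known exactly. Their poses are not given: they have to be found in the camera images.
- case: grey carrying case, 130 (own x) x 290 (own y) x 65 mm high, fixed to the worktop. Origin: centre of its underside; own x points away from the robot, y along its length. The lid covers own x = -65 to +26 mm, its top 65 mm up. Beyond it, along the far side, runs the lower sill with the notch.
- sill_mid (a point): middle of the sill (not of the notch), on its top, 45 mm over the worktop; axes as the case's. The flat sill is 36 mm wide in x (lid, 20 mm higher, on the -x side), y = -145 to +145 mm, rigid. Its one notch cuts its whole width, is 48 mm long in y, 12 mm deep, centred anywhere in y = -40 to +40 mm (not measured). Beyond |y| = 66 mm are solid end covers, 0.4 mm higher.
- bar_bed: fixed bed of the release bar, under the sill. Origin: 20 mm below sill_mid (not below the notch); axes as the case's. It carries the release bar, a 33 x 276 mm grey bar under the whole sill, reached only through the notch, whose floor it forms: its top is 33 mm above the worktop before pressing.
- release_bar (a joint): how far the release bar is pressed down, m: 0 as found, 0.008 fully home (a hard stop). It moves against about 4 to 6 N of friction and stays where it is left.
- lid (a joint): opening of the lid, rad, hinged along its near lower edge: 0 shut, 0.12 ajar (its far edge 11 mm up) when the release bar is fully home; it is linked to the bar, opens in proportion to its travel and moves only with it.
- bottle: loose white screw-cap bottle, 41 mm in diameter, 74 mm high, standing on the worktop beyond the sill. Origin: centre of its underside. To be left alone.
- beaker: loose clear beaker, 50 mm in diameter, 60 mm high, standing at the case's right end. Origin: centre of its underside. To be left alone.
- timer: loose white lab timer with three buttons, 58 x 62 x 20 mm, lying at the case's left end. Origin: centre of its underside. To be left alone.

How it is judged:
On the way, in this order (a step that is already met when the one before it is completed fails the run):
1. a closed fingertip rests on one end of the sill, grasp point over 70 mm from the sill's middle (over 1 N) (contact force between the fingers and case above 1 N and contact force between the fingers and lid below 0.5 N and x of the grasp point in the frame of case above 0.015 m and value of joint release_bar below 0.001 m and (y of the grasp point in the frame of case above 0.07 m or y of the grasp point in the frame of case below -0.07 m)), for 0.2 s.
2. the fingertip has gone inward along the sill and touches it there, less than 68 mm from its middle (over 0.5 N) (contact force between the fingers and case above 0.5 N and contact force between the fingers and lid below 0.5 N and x of the grasp point in the frame of case above 0.015 m and value of joint release_bar below 0.001 m and y of the grasp point in the frame of case between -0.068 and 0.068 m), for 0.05 s.
3. the fingertip presses the release bar down inside the notch, at least 7 mm (contact force between the fingers and bar_bed above 1 N and value of joint release_bar above 0.007 m), for 0.1 s.
At the end, for the whole second after the job is handed in: the release bar is at least 6.5 mm down and the lid at least 0.09 rad open; bottle, beaker and timer are at rest within 20 mm of where they stood (value of joint release_bar above 0.0065 m and value of joint lid above 0.09 rad and distance of each of bottle, beaker, timer from where it was at the start of the episode below 0.02 m and linear speed of each of bottle, beaker, timer below 0.02 m/s); the robot touches nothing.
It fails at once if the lid is pushed or pried by the fingers (over 8 N) (contact force between the fingers and lid above 8 N).
It fails at once if the bottle is moved more than 20 mm or lifted (distance of bottle from where it was at the start of the episode above 0.02 m).
It fails at once if the beaker is moved more than 20 mm or lifted (distance of beaker from where it was at the start of the episode above 0.02 m).
It fails at once if the timer is moved more than 20 mm or lifted (distance of timer from where it was at the start of the episode above 0.02 m).
It also fails if it takes over 51 s, if anything falls off the work surface, if the arm or the gripper's body presses on something with over 40 N, if the wrist force passes 120 N, or if a joint passes its speed limit or range.

### The arm

A 7-joint arm with a two-finger parallel gripper is mounted at the origin on a cart in front of the work surface, level with it; the furniture and walls round the work are solid. World frame = base frame: x ahead of the robot, y to its left, z up, the work surface at z = 0. Lengths are in m, angles in rad, forces in N, time in s.
With the tool pointing down it reaches from about 0.425 to 0.925 m from the base axis. Payload 6.8 kg.
Tool frame: the origin (TCP) lies on the centre line of the jaws, within the pads' length; the fingertips stand 17 mm ahead of it and the grasp point (between the pads) lies 2 mm behind it; z points along the fingers, x is the direction in which the jaws open and shut, and the axes are right-handed (so a half turn about z gives the same grasp; the last joint's range is limited). The gripper opens to 85 mm and grips with 20 to 120 N. Pads are 22 mm wide; open, the fingers measure 114 mm over their backs; the gripper's body (76 mm by 85 mm) begins 54 mm behind the grasp point. The pads swing forward as they close: fully open they stand 13 mm farther back than shut.
Start: joints at [1.172, 0.477, 0.022, 1.555, -0.011, 1.109, -0.083], TCP at [0.194, -0.647, 0.223] pointing down, gripper open.
Joint ranges: [-2.96, 2.96], [-0.34, 2.1], [-1.41, 1.46], [0.24, 2.44], [-1.37, 4.51], [0.17, 1.92], [-2.96, 2.96]. Speed limits (rad/s): [2.39, 2.39, 3.14, 3.14, 3.14, 3.14, 3.14].

### API

Orientations are given as a unit quaternion [w, x, y, z].
In Python, from station import status, read_camera, camera_model, bot gives the robot as it stands.
- The arm moves only by the tool arm_command, never from a script. Its argument "series" is a list of rows, each a list of 3 entries, a list of its own where there are three numbers: the finger opening in mm, from 0 to 85.4, then the shift along the tool's x, y, z in mm, then the turn about the tool's z in rad. In form: [[gripper, [dx, dy, dz], roll], ...]. A call has 1 to 8 rows; each row is the pose to reach, as a shift and turn from the pose commanded when the call began, along the tool's axes at that moment; what a row does not reach only later rows make up. A row lasts 1/8 s, in which the tool goes at most 62.5 mm and 10.7 degrees, less where a joint would pass 70% of its speed; a pose out of reach is approached as far as the arm can. A call with a gripper value outside its range is refused whole. The fingers move at their own pace and stop on an object; "squeeze" is the grip in N (left out, the last holds). Time passes only in rows, so rows that repeat a pose let the fingers close. It gives the time, the measured TCP pose, the force and the opening at its end, in the units of the state.
- status.get_obs(): the state, without advancing time (a new reading comes with each control period).
- read_camera(name): name is "scene" or "top"; returns the picture (480x640x3 uint8, blue, green, red); there is no depth.
- camera_model(name): a dict with "fov_y" (degrees; the focal length in pixels is half the picture's height over the tangent of half this angle, whatever the lens; pixels are square), "cx", "cy" (the principal point, pixels), "k1" (the pictures are not rectified: a ray, as slopes to the right and down, at radius r is drawn at 1 + k1 r^2 times it, then the intrinsics apply), "R" (3x3) and "t" (3): a world point X has camera coordinates R X + t. Camera axes: x right, y down, z forward; pixel columns grow to the right and rows downward; lengths in m; the calibration is good to about 2 mm. A picture is of the moment at which its call begins. camera_model takes no time and is no camera call.
- bot.hand_in(): hands the job in, once; it reports no verdict.
The state is a dict: "t": time; "q": joint angles; "joint_vel": joint speeds; "joint_torque": joint torques, N m; "eef_pos": TCP position; "tool_rot": TCP orientation; "contact_force": force on the tool from outside, world axes, zero at the start; "torque": the same for the moment, N m; "gripper_width": opening from 0.0 (shut) to 1.0 (fully open).
Only numpy, scipy, OpenCV 4.12 (cv2) and the standard library are available. Lean on these libraries where they do the work, as an engineer would, in place of code of your own. Each camera call takes 0.05 s, during which the arm holds its last target.

## Working session

There is one attempt and no reset: what is moved stays moved. The work goes in short steps, Python scripts to look and compute and a tool call to move; the robot and the scene stay as the last step left them, time stands still between calls to the robot, and variables do not carry over. Pictures are saved under pics/ and viewed, and the job is handed in when it is done.

Besides the shell and the picture viewer there is one more tool, called after "Emit:" as a command line: name --argument value ..., lists and objects as JSON in quotes. arm_command: Moves the arm, as the interface text tells. Its arguments: {"type":"object","properties":{"series":{"type":"array"},"squeeze":{"type":"number"}},"required":["series"]}

```bash
mkdir -p pics; ls
python3 - <<'E'
from station import status, read_camera, camera_model, bot
import cv2
for n in("scene","top"):
    cv2.imwrite(f"pics/{n}0.png",read_camera(n)); print(n,camera_model(n))
print(status.get_obs())
E
```

```text
pics
scene {'fov_y': 56.116461171563415, 'cx': 325.76193809053007, 'cy': 237.0870190444335, 'k1': -0.06417314801929755, 'R': array([[-0.58160514, -0.81342609,  0.00857118],
       [-0.58720186,  0.41251483, -0.69643772],
       [ 0.56296487, -0.41008477, -0.71756605]]), 't': array([0.53204303, 0.25392797, 0.78722686])}
top {'fov_y': 54.98771136911331, 'cx': 316.3951051489694, 'cy': 243.41397954811083, 'k1': -0.0023544772049301425, 'R': array([[-0.06260614, -0.99801768, -0.00641654],
       [-0.97003413,  0.0623605 , -0.23482961],
       [ 0.23476425, -0.00847752, -0.97201537]]), 't': array([0.27283743, 0.52091305, 0.78088473])}
{'t': 0.1, 'q': array([ 1.17188726,  0.47769197,  0.02232829,  1.55635521, -0.01149849,
        1.10928245, -0.08312493]), 'joint_vel': array([ 0.00067777, -0.00046277,  0.00035375, -0.00288086, -0.00098724,
        0.0005072 , -0.001056  ]), 'joint_torque': array([ 4.48134087e-03, -5.97756636e+01,  1.61390372e+00, -2.81955886e+01,
        1.29122066e-02,  4.96985522e-03, -3.44791511e-05]), 'eef_pos': array([ 0.1933823 , -0.64613889,  0.22223863]), 'tool_rot': array([-4.34887369e-04,  8.02101843e-01, -5.97186727e-01, -6.76862138e-04]), 'contact_force': array([-0.60733884,  0.22485094, -0.47569325]), 'torque': array([-0.008136  ,  0.01622986, -0.02729527]), 'gripper_width': 0.9978956370717708}
```

View pics/scene0.png

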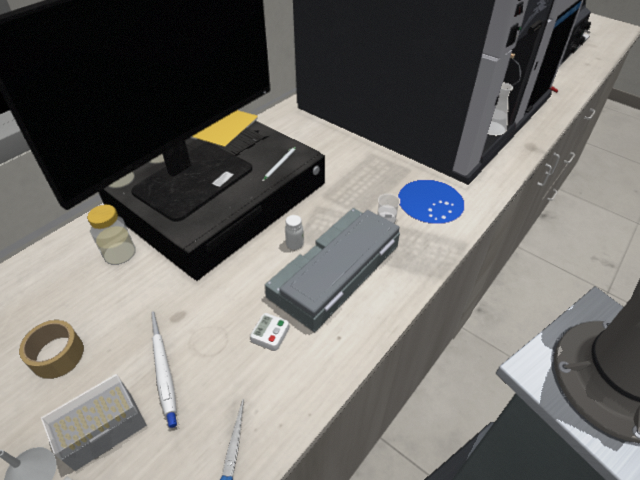

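View pics/top0.png

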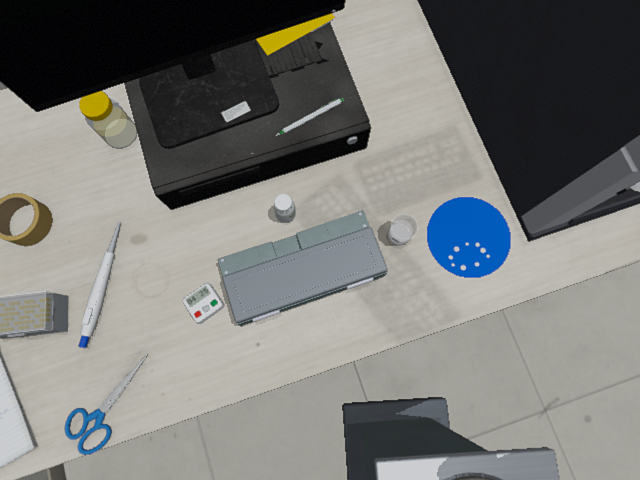

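Run:
```python
import cv2
a=cv2.imread("pics/top0.png")[185:335,175:425]
cv2.imwrite("pics/c1.png",cv2.resize(a,None,fx=3.2,fy=3.2,interpolation=cv2.INTER_CUBIC))
a=cv2.imread("pics/scene0.png")[175:355,235:435]
cv2.imwrite("pics/c2.png",cv2.resize(a,None,fx=3.2,fy=3.2,interpolation=cv2.INTER_CUBIC))
```

```text
(no output)
```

View pics/c1.png

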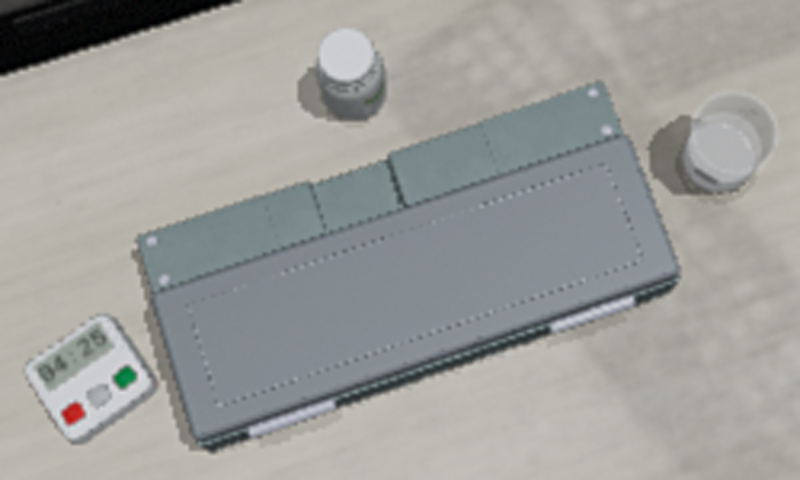

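View pics/c2.png

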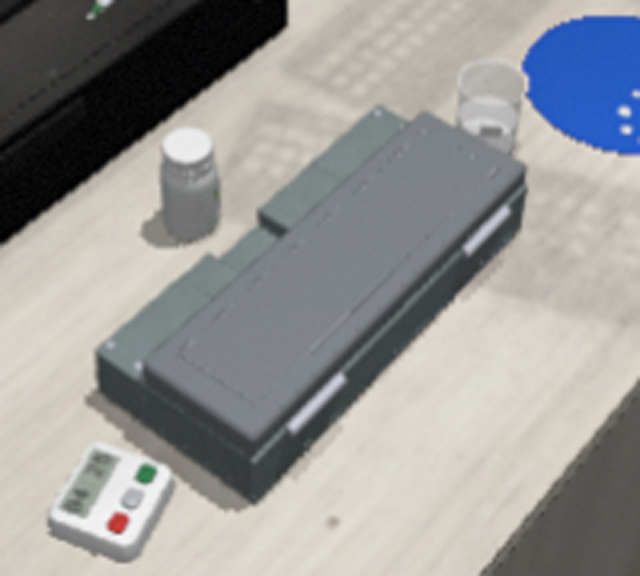

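```bash
cat > h.py <<'E'
import numpy as np, cv2
from scipy.optimize import least_squares
from station import camera_model
def K(n):
    m=camera_model(n); f=240/np.tan(np.radians(m['fov_y'])/2)
    return m,f
def proj(n,X):
    m,f=K(n); c=np.atleast_2d(X)@m['R'].T+m['t']; s=c[:,:2]/c[:,2:]; r2=(s**2).sum(1,keepdims=True)
    return s*(1+m['k1']*r2)*f+[m['cx'],m['cy']]
def unproj(n,uv,z):
    m,f=K(n); d=(np.array(uv,float)-[m['cx'],m['cy']])/f; s=d.copy()
    for _ in range(20): s=d/(1+m['k1']*(s@s))
    C=-m['R'].T@m['t']; v=m['R'].T@np.array([s[0],s[1],1]); return C+v*(z-C[2])/v[2]
def T(u,v): return ((u+.5)/3.2+175-.5,(v+.5)/3.2+185-.5)
def S(u,v): return ((u+.5)/3.2+235-.5,(v+.5)/3.2+175-.5)
def w(p,X):
    c,s=np.cos(p[2]),np.sin(p[2]); X=np.atleast_2d(X)
    return np.c_[p[0]+c*X[:,0]-s*X[:,1],p[1]+s*X[:,0]+c*X[:,1],X[:,2]]
E
python3 - <<'E'
from h import *
z=.045
top=[((65,145,z),T(137,236)),((65,-145,z),T(602,82))]
sc=[((65,145,z),S(97,352)),((65,-145,z),S(378,107))]
def res(p,L):
    return np.concatenate([(proj(n,w(p,np.array(X)*[1e-3,1e-3,1]))-uv).ravel() for n,X,uv in L])
for nm,L in (("top",[("top",*a) for a in top]),("scene",[("scene",*a) for a in sc]),("both",[("top",*a) for a in top]+[("scene",*a) for a in sc])):
    r=least_squares(res,[.6,0,0.2],args=(L,)); print(nm,r.x,r.fun.round(1))
p=r.x
inv=lambda P:(np.array([[np.cos(p[2]),np.sin(p[2])],[-np.sin(p[2]),np.cos(p[2])]])@(P[:2]-p[:2])*1e3).round(1)
for nm,c,uv,zz in [("lidFL","top",T(155,292),.065),("lidFR","top",T(625,137),.065),("lidNR","top",T(678,272),.065),("lidNL","top",T(195,440),.065),
 ("screwFL","top",T(151,241),.0455),("screwNL","top",T(164,281),.0455),("scrFR","top",T(592,93),.0455),("coverL","top",T(267,205),.045),("coverR","top",T(486,128),.045),
 ("notchL","top",T(312,183),.045),("notchLn","top",T(324,232),.045),("notchR","top",T(389,160),.045),("notchRn","top",T(404,207),.045),
 ("sNotchR","scene",S(259,214),.045),("sNotchL","scene",S(214,256),.045),("slidFL","scene",S(145,370),.065),("slidNL","scene",S(255,440),.065),
 ("bottletop","top",T(347,55),.074),("sbottle","scene",S(189,146),.074),("beakerbase","top",T(718,165),.0)]:
    P=unproj(c,uv,zz); print(nm,P[:2].round(4),inv(P))
E
```

```text
top [0.49996271 0.26849628 0.2670374 ] [-0.6  0.2  0.6 -0.2]
scene [0.49761448 0.27077139 0.27419218] [-0.3  0.4  0.4 -0.7]
both [0.49928702 0.26924414 0.27008656] [-1.1  0.8  0.1 -0.1 -0.2 -0.7  0.7 -1.3]
lidFL [0.4875 0.4104] [ 26.3 139.2]
lidFR [0.5604 0.1391] [  24.2 -141.8]
lidNR [0.4801 0.1164] [ -59.3 -142.1]
lidNL [0.4039 0.3897] [-59.8 141.6]
screwFL [0.5211 0.4162] [ 60.2 135.8]
screwNL [0.4971 0.409 ] [ 35.2 135.3]
scrFR [0.5939 0.1536] [  60.4 -136.7]
coverL [0.5383 0.3483] [58.7 65.8]
coverR [0.5766 0.2177] [ 60.8 -70.3]
notchL [0.5498 0.3216] [62.7 37. ]
notchLn [0.5201 0.3158] [32.5 39.3]
notchR [0.5608 0.2759] [ 61.1 -10. ]
notchRn [0.532  0.2687] [31.4 -9.3]
sNotchR [0.5601 0.2806] [61.7 -5.3]
sNotchL [0.5461 0.3256] [60.1 41.8]
slidFL [0.4793 0.4172] [ 20.2 147.9]
slidNL [0.4019 0.3926] [-60.9 144.8]
bottletop [0.6172 0.2958] [120.7  -5.9]
sbottle [0.6154 0.2987] [119.8  -2.6]
beakerbase [0.5565 0.0749] [   3.3 -202.5]
```

Run:
```python
from h import *
for uv in [(525,240),(420,5),(175,207),(368,155)]: print(uv,unproj("top",uv,0).round(3),unproj("top",uv,.07).round(3))
from scipy.spatial.transform import Rotation as R
q=np.array([-4.35e-4,.802102,-.597187,-6.77e-4]); print(R.from_quat(q[[1,2,3,0]]).as_matrix().round(4))
```

```text
(525, 240) [ 0.533 -0.172  0.   ] [ 0.518 -0.138  0.07 ]
(420, 5) [ 1.088 -0.028  0.   ] [ 1.029 -0.007  0.07 ]
(175, 207) [0.646 0.518 0.   ] [0.622 0.497 0.07 ]
(368, 155) [0.733 0.121 0.   ] [0.702 0.131 0.07 ]
[[ 2.867e-01 -9.580e-01 -6.000e-04]
 [-9.580e-01 -2.867e-01  1.500e-03]
 [-1.600e-03  1.000e-04 -1.000e+00]]
```

Emit:
arm_command --series '[[0,[0,0,0],0],[0,[-20,-30,0],0]]' --squeeze 40

```text
t: 0.35
eef_pos: [0.2137, -0.6204, 0.2226]
tool_rot: [0.001, 0.801, -0.599, -0.0]
contact_force: [1.1, 0.5, 0.5]
gripper_width: 0.6
```

Emit:
arm_command --series '[[0,[-40,-25,0],0],[0,[-85,-55,0],0],[0,[-130,-83,0],0],[0,[-175,-110,0],0],[0,[-220,-140,0],0],[0,[-261,-165,0],0],[0,[-261,-165,0],0]]'

```text
t: 1.23
eef_pos: [0.3008, -0.3184, 0.2232]
tool_rot: [-0.0, 0.804, -0.595, -0.0]
contact_force: [-0.1, -0.7, 0.2]
gripper_width: -0.001
```

```bash
python3 -c "
from station import status
print(status.get_obs())"
```

```text
{'t': 1.225, 'q': array([ 0.81076491,  0.0902837 , -0.14722221,  2.08409109,  0.01556037,
        0.96840778, -0.61892916]), 'joint_vel': array([ 0.03554174,  0.03048188,  0.06352652, -0.04517892,  0.02221917,
       -0.00608092,  0.03469946]), 'joint_torque': array([ -1.36001017, -33.10372353,  -1.39834106, -25.08609116,
        -0.26415518,   0.12674695,  -0.41344296]), 'eef_pos': array([ 0.30076134, -0.31844658,  0.22323518]), 'tool_rot': array([-2.04543818e-04,  8.03811259e-01, -5.94884369e-01, -7.54723747e-05]), 'contact_force': array([-0.06510855, -0.70249458,  0.15724484]), 'torque': array([-0.04258745,  0.04904468, -0.00032428]), 'gripper_width': -0.00147733953358984}
```

Emit:
arm_command --series '[[0,[-45,-45,0],0],[0,[-90,-90,0],0],[0,[-135,-135,0],0],[0,[-177,-178,0],0],[0,[-225,-198,0],0],[0,[-270,-218,0],0],[0,[-315,-238,0],0],[0,[-360,-258,0],0]]'

```text
t: 2.22
eef_pos: [0.4447, 0.0978, 0.2232]
tool_rot: [-0.0, 0.802, -0.598, 0.0]
contact_force: [0.9, -0.1, -0.0]
gripper_width: 0.002
```

Emit:
arm_command --series '[[0,[-45,-30,0],0],[0,[-90,-60,0],0],[0,[-135,-90,0],0.02],[0,[-180,-120,0],0.02],[0,[-228,-149,30],0.02],[0,[-228,-149,70],0.02],[0,[-228,-149,110],0.02],[0,[-228,-149,130],0.02]]'

```text
t: 3.22
eef_pos: [0.5213, 0.3566, 0.0903]
tool_rot: [0.002, 0.796, -0.606, -0.0]
contact_force: [-0.4, 0.2, -0.6]
gripper_width: 0.0
```

Run:
```python
from h import *
from station import status, read_camera
o=status.get_obs(); print(o['eef_pos'],o['tool_rot'],o['contact_force'])
for n in("scene","top"):
    a=read_camera(n); uv=proj(n,o['eef_pos']-[0,0,.017])[0]; print(n,uv)
    u,v=np.array(uv).astype(int); a=a[max(0,v-90):v+90,max(0,u-120):u+120]
    cv2.imwrite(f"pics/{n}1.png",cv2.resize(a,None,fx=3,fy=3,interpolation=cv2.INTER_CUBIC))
```

```text
[0.52127631 0.35660047 0.09028986] [ 1.77076462e-03  7.95679115e-01 -6.05715746e-01 -2.10759171e-04] [-0.44324635  0.245335   -0.55542335]
scene [294.84774581 259.48890878]
top [251.77979615 254.69725354]
```

View pics/scene1.png

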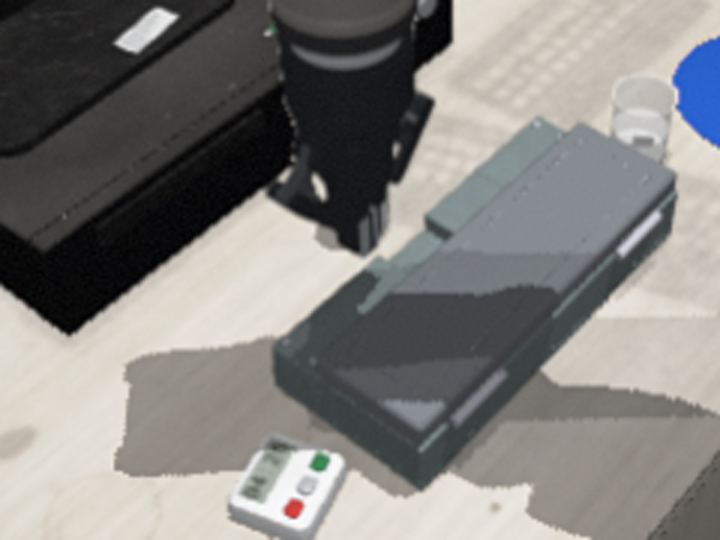

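View pics/top1.png

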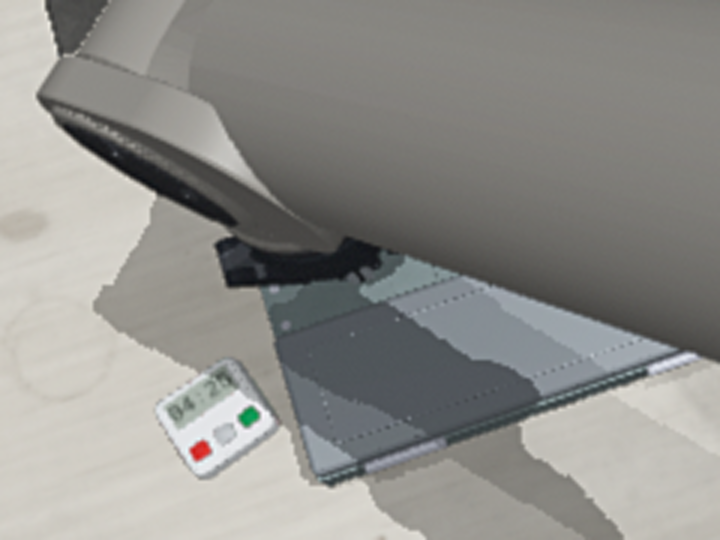

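Emit:
arm_command --series '[[0,[0,0,8],0],[0,[0,0,16],0],[0,[0,0,20],0],[0,[0,0,23],0],[0,[0,0,23],0]]'

```text
t: 3.95
eef_pos: [0.5211, 0.3584, 0.0701]
tool_rot: [0.0, 0.796, -0.605, 0.0]
contact_force: [-0.4, -0.1, 0.2]
gripper_width: -0.002
```

Emit:
arm_command --series '[[0,[0,0,3],0],[0,[0,0,5],0],[0,[0,0,6],0],[0,[0,0,7],0],[0,[0,0,7],0]]'

```text
t: 4.58
eef_pos: [0.5211, 0.3584, 0.063]
tool_rot: [0.0, 0.796, -0.605, -0.0]
contact_force: [-0.0, 1.0, -0.2]
gripper_width: 0.002
```

Emit:
arm_command --series '[[0,[0,0,0.5],0],[0,[0,0,1],0],[0,[0,0,1],0]]'

```text
t: 4.95
eef_pos: [0.5211, 0.3584, 0.0621]
tool_rot: [0.0, 0.796, -0.605, 0.0]
contact_force: [0.1, 0.1, 0.2]
gripper_width: 0.0
```

Emit:
arm_command --series '[[0,[0,0,0.5],0],[0,[0,0,1],0],[0,[0,0,1],0]]'

```text
t: 5.32
eef_pos: [0.5211, 0.3584, 0.061]
tool_rot: [0.0, 0.796, -0.605, -0.0]
contact_force: [0.5, 0.6, 0.3]
gripper_width: 0.003
```

Emit:
arm_command --series '[[0,[0,0,0.5],0],[0,[0,0,1],0],[0,[0,0,1],0]]'

```text
t: 5.7
eef_pos: [0.5211, 0.3584, 0.06]
tool_rot: [0.0, 0.796, -0.605, -0.0]
contact_force: [-0.2, -0.3, -0.0]
gripper_width: 0.0
```

Emit:
arm_command --series '[[0,[0,0,0.5],0],[0,[0,0,1],0],[0,[0,0,1],0]]'

```text
t: 6.08
eef_pos: [0.5211, 0.3584, 0.059]
tool_rot: [0.0, 0.796, -0.605, -0.0]
contact_force: [0.1, 0.6, -1.1]
gripper_width: 0.0
```

Run:
```python
from h import *
from station import status, read_camera
o=status.get_obs(); print(o['eef_pos'],o['contact_force'])
n="scene"
a=read_camera(n); uv=proj(n,o['eef_pos']-[0,0,.017])[0]; print(n,uv)
u,v=np.array(uv).astype(int); a=a[v-60:v+60,u-80:u+80]
cv2.imwrite(f"pics/{n}2.png",cv2.resize(a,None,fx=5,fy=5,interpolation=cv2.INTER_CUBIC))
```

```text
[0.5211016  0.35844061 0.05903662] [ 0.06069096  0.5791385  -1.12956987]
scene [294.76337605 270.22000002]
```

View pics/scene2.png

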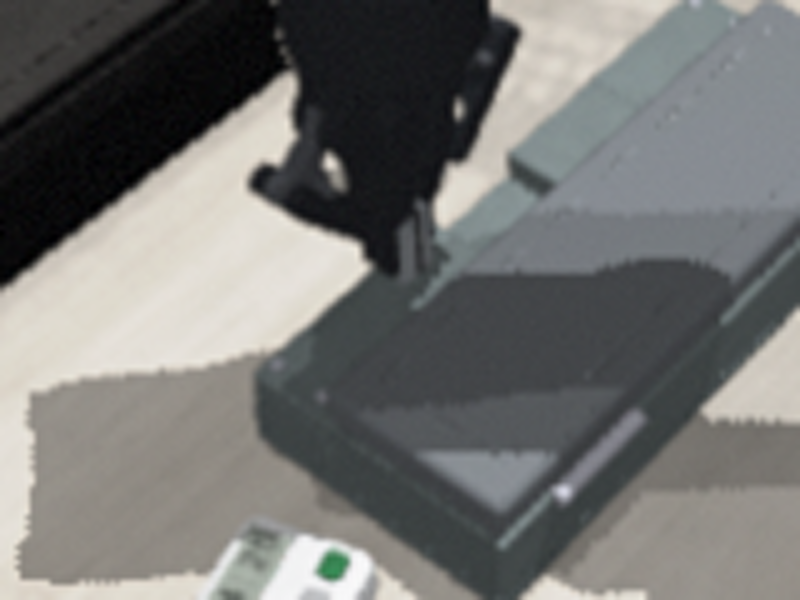

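Emit:
arm_command --series '[[0,[0,0,0.5],0],[0,[0,0,1],0],[0,[0,0,1],0]]'

```text
t: 6.5
eef_pos: [0.5211, 0.3584, 0.058]
tool_rot: [0.0, 0.796, -0.605, -0.0]
contact_force: [0.5, 0.1, 0.2]
gripper_width: -0.006
```

Emit:
arm_command --series '[[0,[0,0,0.5],0],[0,[0,0,1],0],[0,[0,0,1],0]]'

```text
t: 6.88
eef_pos: [0.5211, 0.3584, 0.057]
tool_rot: [0.0, 0.796, -0.605, -0.0]
contact_force: [-0.1, -0.1, -0.6]
gripper_width: 0.001
```

Emit:
arm_command --series '[[0,[0,0,0.5],0],[0,[0,0,1],0],[0,[0,0,1],0]]'

```text
t: 7.25
eef_pos: [0.5211, 0.3584, 0.056]
tool_rot: [0.0, 0.796, -0.605, -0.0]
contact_force: [-0.1, -0.4, 0.3]
gripper_width: -0.0
```

Run:
```python
from h import *
from station import status, read_camera
o=status.get_obs(); print(o['eef_pos'],o['contact_force'])
n="scene"
a=read_camera(n); cv2.imwrite("pics/raw3.png",a)
p=[.4993,.2692,.2701]
b=a[235:295,255:335]; b=cv2.resize(b,None,fx=10,fy=10,interpolation=cv2.INTER_CUBIC)
b=np.clip(255*(b/255.)**.6,0,255).astype(np.uint8)
def P(X):
    return ((proj(n,X)[0]-[255,235]+.5)*10).astype(int)
q=[p[0],p[1],p[2]]
for X in [(62,145,.0454),(62,66,.0454),(62,38,.045),(26,66,.045),(26,38,.045)]:
    cv2.circle(b,tuple(int(v) for v in P(w(p,np.array(X)*[1e-3,1e-3,1]))),5,(0,0,255),-1)
e=o['eef_pos']; pe=[e[0],e[1],.2701]
for sx in(-.011,.011):
  for sy in(-.012,.012):
    cv2.circle(b,tuple(int(v) for v in P(w(pe,(sx,sy,e[2]-.017)))),5,(0,255,255),-1)
cv2.imwrite("pics/s3.png",b)
```

```text
[0.52112093 0.35837935 0.0560241 ] [-0.05230169 -0.36140817  0.28357832]
```

View pics/s3.png

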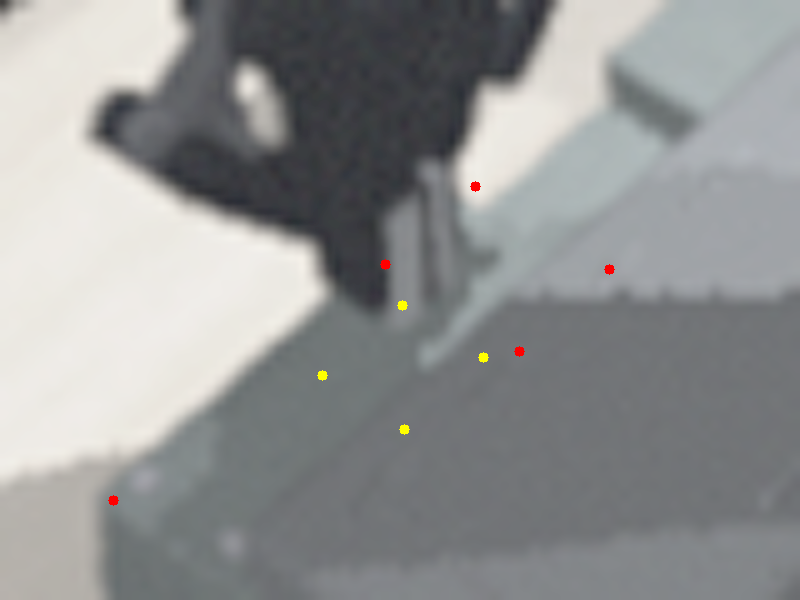

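Run:
```python
from h import *
from station import status
o=status.get_obs(); n="scene"
a=cv2.imread("pics/raw3.png")
e=o['eef_pos']; pe=[e[0],e[1],.2701]
b=a[165:315,215:375]; b=cv2.resize(b,None,fx=5,fy=5,interpolation=cv2.INTER_CUBIC)[:600]
b=np.clip(255*(b/255.)**.5,0,255).astype(np.uint8)
def P(X): return tuple(int(v) for v in ((proj(n,X)[0]-[215,165]+.5)*5))
for h in range(-20,141,20):
    cv2.circle(b,P(w(pe,(0,0,e[2]+h/1e3))),3,(0,0,255) if h else (0,255,0),-1)
for sx in(-.0425,.0425):   # body corners at 56 behind TCP
  for sy in(-.038,.038):
    cv2.circle(b,P(w(pe,(sx,sy,e[2]+.056))),4,(0,255,255),-1)
cv2.imwrite("pics/s4.png",b)
```

```text
(no output)
```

View pics/s4.png

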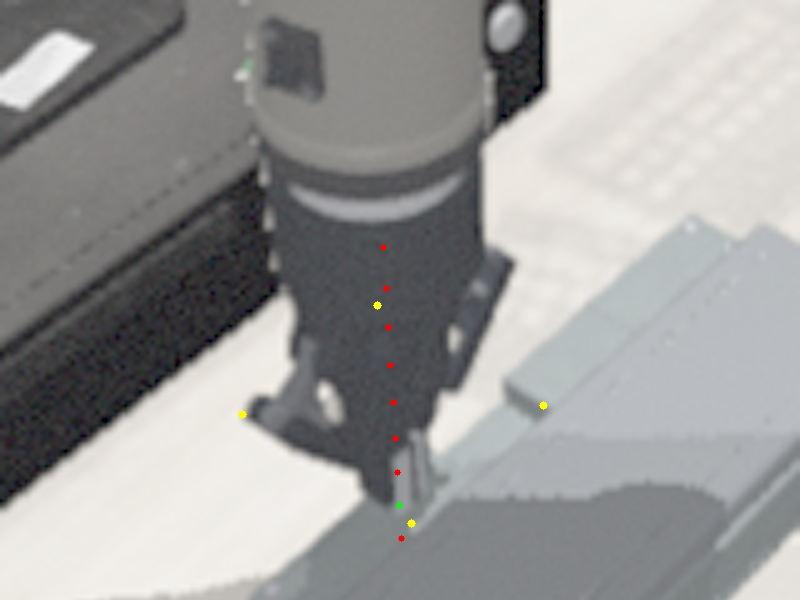

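Emit:
arm_command --series '[[0,[0,0,0.7],0],[0,[0,0,1.4],0],[0,[0,0,2],0],[0,[0,0,2],0]]'

```text
t: 7.8
eef_pos: [0.5211, 0.3584, 0.054]
tool_rot: [0.0, 0.796, -0.605, 0.0]
contact_force: [0.1, 0.2, 1.7]
gripper_width: -0.002
```

Emit:
arm_command --series '[[0,[0,0,0.5],0],[0,[0,0,0.5],0]]'

```text
t: 8.05
eef_pos: [0.5211, 0.3584, 0.0535]
tool_rot: [0.0, 0.796, -0.605, -0.0]
contact_force: [-0.4, 0.2, 0.0]
gripper_width: -0.001
```

Emit:
arm_command --series '[[0,[0,0,0.7],0],[0,[0,0,1.4],0],[0,[0,0,2],0],[0,[0,0,2],0]]'

```text
t: 8.55
eef_pos: [0.5211, 0.3584, 0.0515]
tool_rot: [0.0, 0.796, -0.605, 0.0]
contact_force: [0.9, 0.2, -0.1]
gripper_width: 0.004
```

Run:
```python
from h import *
from station import read_camera
a=read_camera("scene"); cv2.imwrite("pics/raw5.png",a)
b=a[235:295,255:335]; b=cv2.resize(b,None,fx=10,fy=10,interpolation=cv2.INTER_CUBIC)
b=np.clip(255*(b/255.)**.5*1.2,0,255).astype(np.uint8)
cv2.imwrite("pics/s5.png",b)
```

```text
(no output)
```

View pics/s5.png

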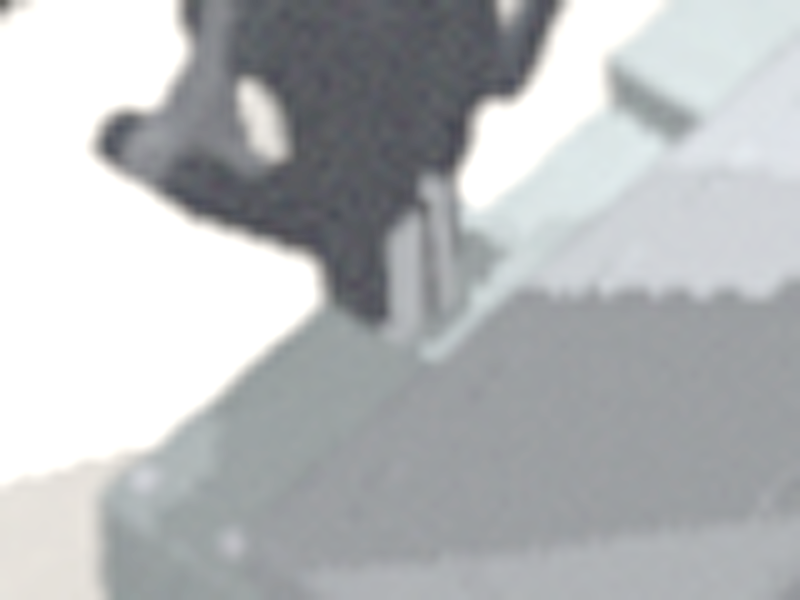

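Run:
```python
from h import *
p=[.4993,.2692,.2701]
def own(P): 
    c,s=np.cos(p[2]),np.sin(p[2]); d=P[:2]-p[:2]; return np.array([c*d[0]+s*d[1],-s*d[0]+c*d[1]])*1e3
for uv in [(330,297),(385,332),(460,300)]:
    u=((uv[0]+.5)/10+255-.5,(uv[1]+.5)/10+235-.5)
    print(uv,[ (z,own(unproj("scene",u,z)).round(1).tolist()) for z in (.035,.045,.055,.065)])
```

```text
(330, 297) [(0.035, [71.0, 73.5]), (0.045, [64.8, 79.5]), (0.055, [58.6, 85.5]), (0.065, [52.4, 91.5])]
(385, 332) [(0.035, [56.0, 73.3]), (0.045, [50.0, 79.3]), (0.055, [44.0, 85.4]), (0.065, [38.1, 91.4])]
(460, 300) [(0.035, [49.9, 57.1]), (0.045, [44.0, 63.4]), (0.055, [38.1, 69.6]), (0.065, [32.2, 75.9])]
```

Emit:
arm_command --series '[[0,[-4,2,0],0],[0,[-8,4,0],0],[0,[-8,4,0.7],0],[0,[-8,4,1.4],0],[0,[-8,4,2],0],[0,[-8,4,2],0]]'

```text
t: 9.35
eef_pos: [0.5152, 0.3649, 0.0495]
tool_rot: [0.0, 0.796, -0.605, 0.0]
contact_force: [-0.4, 0.0, 0.8]
gripper_width: 0.002
```

Emit:
arm_command --series '[[0,[0,0,0.7],0],[0,[0,0,1.4],0],[0,[0,0,2],0],[0,[0,0,2],0]]'

```text
t: 9.85
eef_pos: [0.5151, 0.365, 0.0475]
tool_rot: [0.0, 0.796, -0.605, 0.0]
contact_force: [-0.6, 0.1, -0.1]
gripper_width: 0.005
```

Emit:
arm_command --series '[[0,[0,0,0.7],0],[0,[0,0,1.4],0],[0,[0,0,2],0],[0,[0,0,2],0]]'

```text
t: 10.35
eef_pos: [0.5151, 0.365, 0.0455]
tool_rot: [0.0, 0.796, -0.605, -0.0]
contact_force: [0.1, 0.2, 0.7]
gripper_width: -0.002
```

Emit:
arm_command --series '[[0,[0,0,0.7],0],[0,[0,0,1.4],0],[0,[0,0,2],0],[0,[0,0,2],0]]'

```text
t: 10.85
eef_pos: [0.5151, 0.365, 0.0435]
tool_rot: [0.0, 0.796, -0.605, 0.0]
contact_force: [-0.3, 0.4, 0.3]
gripper_width: -0.002
```

Run:
```python
from h import *
from station import read_camera,status
o=status.get_obs();print(o['eef_pos'],o['contact_force'],o['torque'],o['joint_torque'])
a=read_camera("scene"); cv2.imwrite("pics/raw6.png",a)
b=a[235:295,255:335]; b=cv2.resize(b,None,fx=10,fy=10,interpolation=cv2.INTER_CUBIC)
b=np.clip(255*(b/255.)**.5*1.2,0,255).astype(np.uint8)
cv2.imwrite("pics/s6.png",b)
```

```text
[0.515118   0.36502633 0.04351176] [-0.26383075  0.41289018  0.33435205] [0.02039332 0.00774695 0.00768538] [-5.73064695e-03 -6.09578490e+01 -8.31919312e+00 -2.07802409e+01
  1.30099116e-02 -4.66602345e-03 -2.59087661e-03]
```

View pics/s6.png

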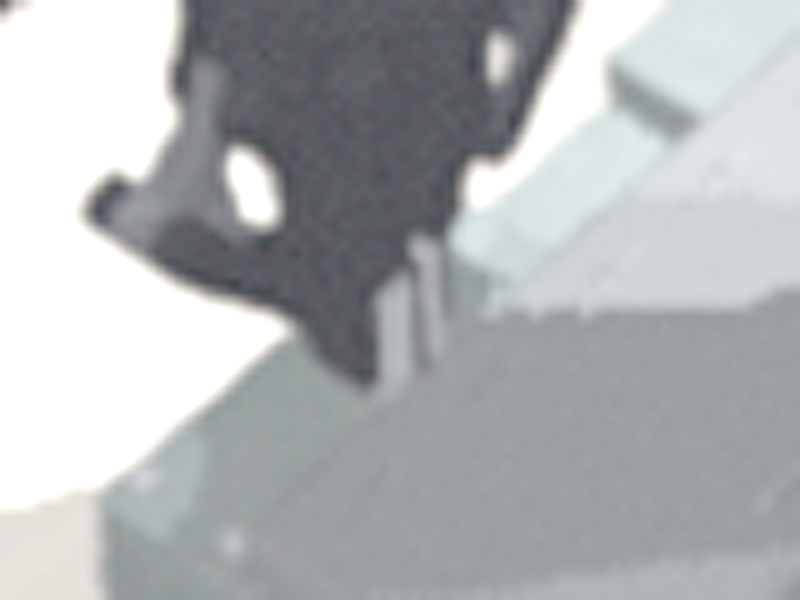

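Run:
```python
from h import *
p=[.4993,.2692,.2701]
def own(P): 
    c,s=np.cos(p[2]),np.sin(p[2]); d=P[:2]-p[:2]; return np.array([c*d[0]+s*d[1],-s*d[0]+c*d[1]])*1e3
for uv in [(308,347),(375,390),(400,395),(445,360)]:
    u=((uv[0]+.5)/10+255-.5,(uv[1]+.5)/10+235-.5)
    print(uv,[ (z,own(unproj("scene",u,z)).round(1).tolist()) for z in (.035,.045,.05,.055,.06,.065)])
```

```text
(308, 347) [(0.035, [65.4, 86.2]), (0.045, [59.3, 92.0]), (0.05, [56.3, 95.0]), (0.055, [53.2, 97.9]), (0.06, [50.1, 100.8]), (0.065, [47.1, 103.7])]
(375, 390) [(0.035, [47.4, 86.0]), (0.045, [41.5, 91.8]), (0.05, [38.6, 94.7]), (0.055, [35.6, 97.7]), (0.06, [32.7, 100.6]), (0.065, [29.8, 103.5])]
(400, 395) [(0.035, [42.6, 83.7]), (0.045, [36.8, 89.6]), (0.05, [33.9, 92.6]), (0.055, [31.0, 95.5]), (0.06, [28.1, 98.5]), (0.065, [25.2, 101.4])]
(445, 360) [(0.035, [41.7, 71.1]), (0.045, [35.9, 77.2]), (0.05, [33.0, 80.2]), (0.055, [30.1, 83.2]), (0.06, [27.2, 86.3]), (0.065, [24.3, 89.3])]
```

Emit:
arm_command --series '[[0,[0,0,0.7],0],[0,[0,0,1.4],0],[0,[0,0,2],0],[0,[0,0,2],0]]'

```text
t: 11.4
eef_pos: [0.5151, 0.3651, 0.0415]
tool_rot: [0.0, 0.796, -0.605, -0.0]
contact_force: [-0.8, -0.1, 0.0]
gripper_width: 0.001
```

Emit:
arm_command --series '[[0,[0,0,0.7],0],[0,[0,0,1.4],0],[0,[0,0,2],0],[0,[0,0,2],0]]'

```text
t: 11.9
eef_pos: [0.5151, 0.3651, 0.0395]
tool_rot: [0.0, 0.796, -0.605, 0.0]
contact_force: [-0.0, -0.7, 0.3]
gripper_width: 0.002
```

Emit:
arm_command --series '[[0,[0,0,0.5],0],[0,[0,0,1],0],[0,[0,0,1.5],0],[0,[0,0,1.5],0]]'

```text
t: 12.4
eef_pos: [0.5151, 0.365, 0.038]
tool_rot: [0.0, 0.796, -0.605, -0.0]
contact_force: [-0.1, 0.2, -0.1]
gripper_width: 0.002
```

Emit:
arm_command --series '[[0,[0,0,0.5],0],[0,[0,0,1],0],[0,[0,0,1.5],0],[0,[0,0,1.5],0]]'

```text
t: 12.9
eef_pos: [0.5152, 0.3651, 0.0374]
tool_rot: [-0.0, 0.796, -0.605, 0.0]
contact_force: [-2.1, -0.4, 7.7]
gripper_width: 0.003
```

Run:
```python
from h import *
from station import read_camera,status
o=status.get_obs();print(o['eef_pos'],o['contact_force'],o['torque'])
a=read_camera("scene"); cv2.imwrite("pics/raw7.png",a)
b=a[235:295,255:335]; b=cv2.resize(b,None,fx=10,fy=10,interpolation=cv2.INTER_CUBIC)
b=np.clip(255*(b/255.)**.5*1.2,0,255).astype(np.uint8)
cv2.imwrite("pics/s7.png",b)
o=status.get_obs();print(o['eef_pos'],o['contact_force'],o['torque'])
```

```text
[0.51519117 0.36512907 0.03740054] [-2.13587002 -0.44153662  7.69308088] [-0.47157328  0.40685239  0.03337373]
[0.51517901 0.36510591 0.03736413] [-2.73545589 -2.31431179  6.48582246] [-0.39344241  0.41957685 -0.00991864]
```

View pics/s7.png

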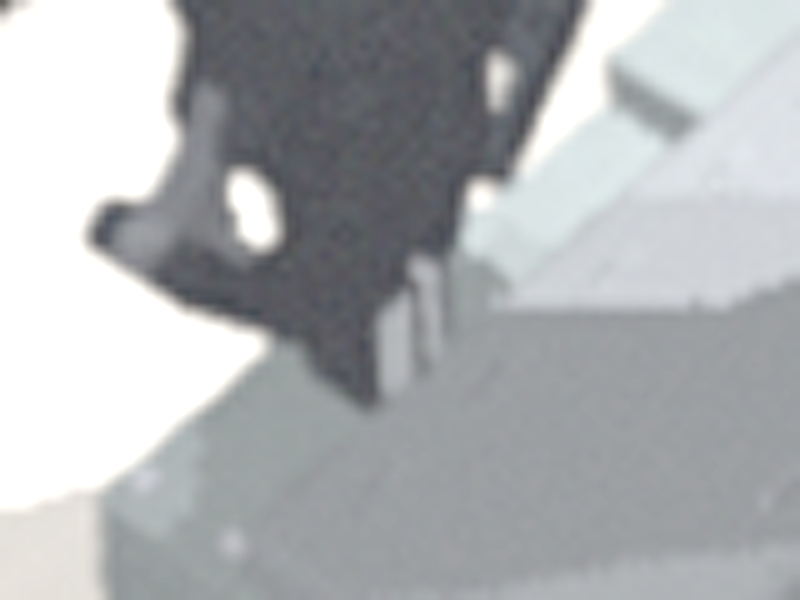

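Run:
```python
from h import *
p=[.4993,.2692,.2701]
b=cv2.imread("pics/s7.png")
P=lambda X:tuple(int(v) for v in (proj("scene",w(p,np.array(X)*1e-3))[0]-[255,235]+.5)*10-.5)
for y in range(-150,150,2):
    cv2.circle(b,P((26,y,65)),1,(0,0,255),-1); cv2.circle(b,P((26,y,45)),1,(0,255,0),-1);cv2.circle(b,P((65,y,45)),1,(255,0,0),-1);cv2.circle(b,P((62,y,45)),1,(255,0,255),-1)
for z,c in((45,(0,255,255)),(65,(255,255,0))):
  for x in(30,52):
    for y in(77,99): cv2.circle(b,P((x,y,z)),4,c,-1)
cv2.imwrite("pics/s8.png",b)
```

```text
(no output)
```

View pics/s8.png

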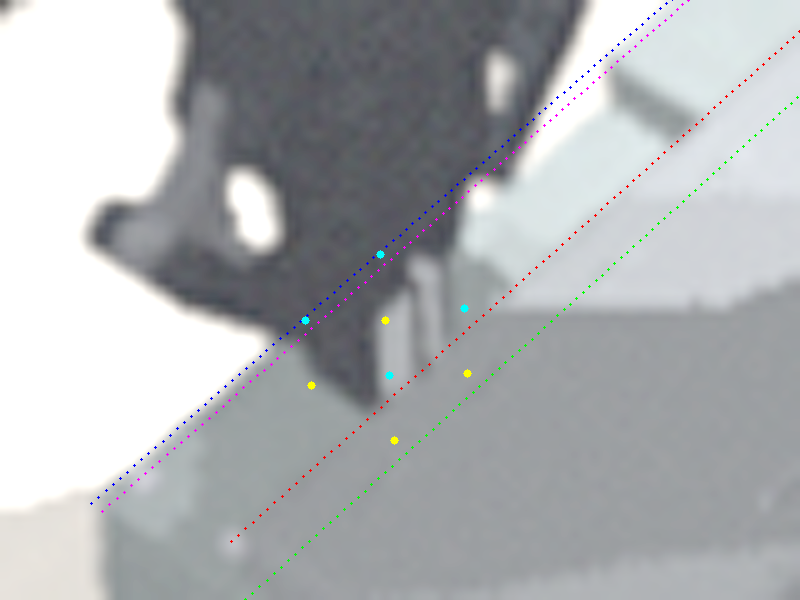

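Emit:
arm_command --series '[[0,[0,0,-2],0],[0,[0,-4,-2],0],[0,[0,-8,-2],0],[0,[0,-8,-1],0],[0,[0,-8,-0.5],0],[0,[0,-8,-0.3],0],[0,[0,-8,-0.3],0]]'

```text
t: 13.82
eef_pos: [0.5234, 0.3673, 0.0374]
tool_rot: [-0.0, 0.796, -0.605, 0.0]
contact_force: [1.5, -1.0, 5.5]
gripper_width: -0.002
```

Emit:
arm_command --series '[[0,[0,2,0.2],0],[0,[0,5,0.2],0],[0,[0,5,0.2],0],[0,[4,5,0.2],0],[0,[8,5,0.2],0],[0,[12,5,0.3],0],[0,[16,5,0.3],0],[0,[20,5,0.3],0]]'

```text
t: 14.82
eef_pos: [0.5219, 0.3496, 0.0373]
tool_rot: [-0.001, 0.797, -0.604, -0.001]
contact_force: [-0.7, 4.2, 5.7]
gripper_width: 0.003
```

Emit:
arm_command --series '[[0,[3,0,0.2],0],[0,[6,0,0.2],0],[0,[9,0,0.2],0],[0,[12,0,0.3],0],[0,[15,0,0.3],0],[0,[18,0,0.3],0],[0,[21,0,0.3],0]]'

```text
t: 15.7
eef_pos: [0.5276, 0.3291, 0.0369]
tool_rot: [-0.001, 0.797, -0.604, -0.001]
contact_force: [-1.7, 5.0, 5.7]
gripper_width: -0.0
```

Emit:
arm_command --series '[[0,[3,0,0],0],[0,[6,0,0],0],[0,[9,0,0],0],[0,[12,0,0],0],[0,[15,0,0],0],[0,[18,0,0],0],[0,[21,0,0],0],[0,[24,0,0],0]]'

```text
t: 16.7
eef_pos: [0.5347, 0.3021, 0.0355]
tool_rot: [0.001, 0.796, -0.605, -0.0]
contact_force: [-0.4, 0.3, -0.1]
gripper_width: -0.001
```

Emit:
arm_command --series '[[0,[3,0,0],0],[0,[6,0,0],0],[0,[6,0,2],0],[0,[6,0,4],0],[0,[6,0,6],0],[0,[6,0,8],0],[0,[6,0,8],0]]'

```text
t: 17.58
eef_pos: [0.5369, 0.2975, 0.0281]
tool_rot: [0.0, 0.796, -0.605, -0.0]
contact_force: [-0.3, -0.3, 0.3]
gripper_width: -0.002
```

Emit:
arm_command --series '[[0,[0,0,1.5],0],[0,[0,0,3],0],[0,[0,0,4.5],0],[0,[0,0,6],0],[0,[0,0,6],0]]'

```text
t: 18.2
eef_pos: [0.5371, 0.2975, 0.0224]
tool_rot: [-0.0, 0.796, -0.605, 0.0]
contact_force: [-1.1, -0.5, 3.1]
gripper_width: 0.005
```

Run:
```python
from h import *
from station import read_camera
a=read_camera("scene")
b=a[175:325,215:415]; cv2.imwrite("pics/s9.png",cv2.resize(b,None,fx=4,fy=4,interpolation=cv2.INTER_CUBIC))
```

```text
(no output)
```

View pics/s9.png

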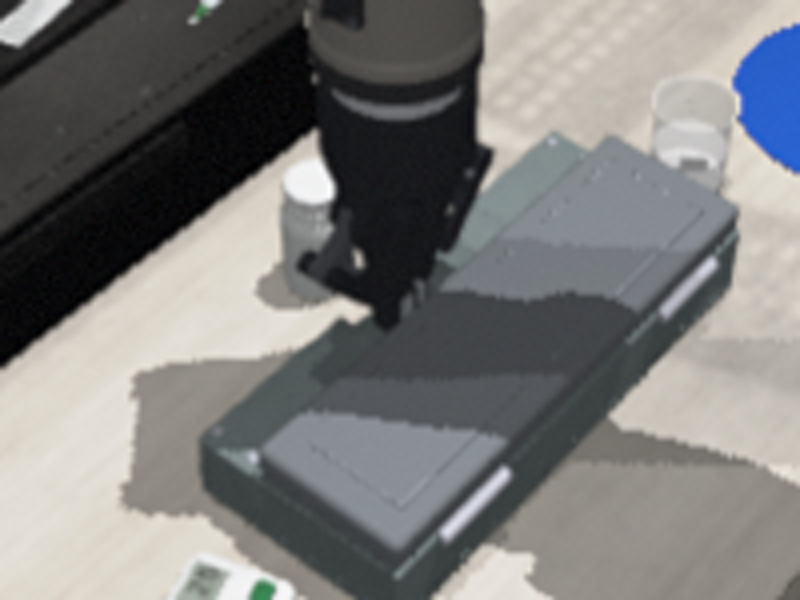

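Emit:
arm_command --series '[[0,[0,0,1.2],0],[0,[0,0,2.4],0],[0,[0,0,3.6],0],[0,[0,0,4.5],0],[0,[0,0,4.5],0]]'

```text
t: 18.88
eef_pos: [0.5371, 0.2975, 0.0176]
tool_rot: [-0.0, 0.796, -0.605, -0.0]
contact_force: [-0.4, -0.6, 2.3]
gripper_width: -0.003
```

Emit:
arm_command --series '[[0,[0,0,0.5],0],[0,[0,0,1.0],0],[0,[0,0,1.5],0],[0,[0,0,2.0],0],[0,[0,0,2.0],0]]'

```text
t: 19.5
eef_pos: [0.5371, 0.2975, 0.0169]
tool_rot: [0.0, 0.796, -0.605, 0.0]
contact_force: [-3.3, -2.7, 13.9]
gripper_width: 0.004
```

Hard stop felt (13.9 N, no further travel). Withdrawing straight up, then sideways clear.

Emit:
arm_command --series '[[0,[0,0,0.5],0],[0,[0,0,0.5],0],[0,[0,0,-5],0],[0,[0,0,-15],0],[0,[0,0,-30],0],[0,[0,0,-50],0],[0,[0,0,-80],0],[0,[0,0,-110],0]]'

```text
t: 20.5
eef_pos: [0.5371, 0.2977, 0.1279]
tool_rot: [-0.0, 0.796, -0.605, 0.0]
contact_force: [0.4, -0.2, 0.1]
gripper_width: 0.0
```

Emit:
arm_command --series '[[0,[0,0,-40],0],[0,[30,30,-80],0],[0,[70,55,-80],0],[0,[110,80,-80],0],[0,[150,100,-80],0],[0,[190,100,-80],0],[0,[230,100,-80],0],[0,[230,100,-80],0]]'

```text
t: 21.5
eef_pos: [0.5029, 0.0456, 0.2067]
tool_rot: [0.0, 0.794, -0.608, 0.001]
contact_force: [-0.5, 0.9, 0.6]
gripper_width: -0.0
```

Run:
```python
from h import *
from station import read_camera,status
o=status.get_obs();print(o['t'],o['eef_pos'],o['contact_force'])
for n in("top","scene"):
    a=read_camera(n); cv2.imwrite(f"pics/{n}9.png",a)
```

```text
21.5 [0.5028957  0.04561785 0.20673578] [-0.50537357  0.85041041  0.56309406]
```

View pics/scene9.png

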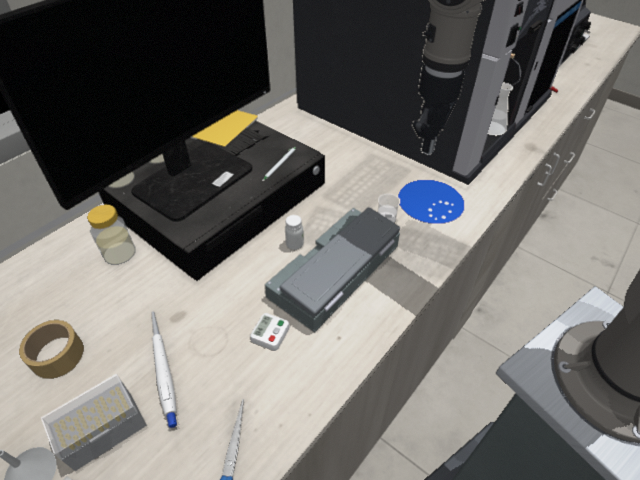

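View pics/top9.png

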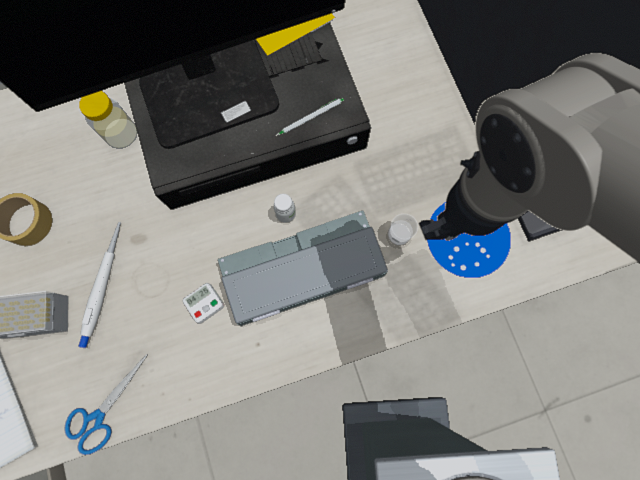

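Run:
```python
import cv2,numpy as np
a=[cv2.imread(f"pics/scene{i}.png")[195:335,255:410] for i in (0,9)]
cv2.imwrite("pics/cmp.png",cv2.resize(np.hstack(a),None,fx=2.5,fy=2.5,interpolation=cv2.INTER_CUBIC))
```

```text
(no output)
```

View pics/cmp.png

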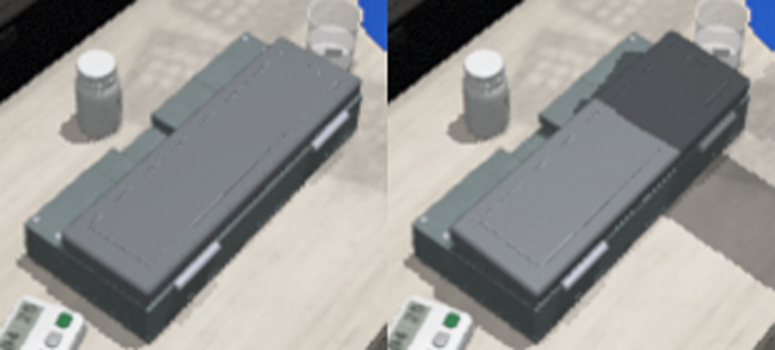

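Run:
```python
from h import *
import cv2
p=[.4993,.2692,.2701]
rows=[]
for n,(x0,y0,W,H) in (("scene",(260,255,80,75)),("top",(212,240,80,75))):
    r=[]
    for i in (0,9):
        b=cv2.imread(f"pics/{n}{i}.png")[y0:y0+H,x0:x0+W]; b=cv2.resize(b,None,fx=4,fy=4,interpolation=cv2.INTER_CUBIC)
        r.append(b)
    rows.append(np.hstack(r))
    for nm,(x,y,z) in dict(lidFL=(26,142,65),lidNL=(-62,142,65)).items():
        a=.12; X=x+65; x2=-65+X*np.cos(a)-z*np.sin(a); z2=X*np.sin(a)+z*np.cos(a)
        u=[(proj(n,w(p,np.array(q)*1e-3))[0]-[x0,y0])*4 for q in ((x,y,z),(x2,y,z2))]; print(n,nm,u[0].round(),u[1].round())
cv2.imwrite("pics/cmp2.png",np.vstack(rows))
```

```text
scene lidFL [ 79. 127.] [ 91. 122.]
scene lidNL [223. 226.] [237. 235.]
top lidFL [ 39. 146.] [ 39. 160.]
top lidNL [ 95. 334.] [100. 351.]
```

View pics/cmp2.png

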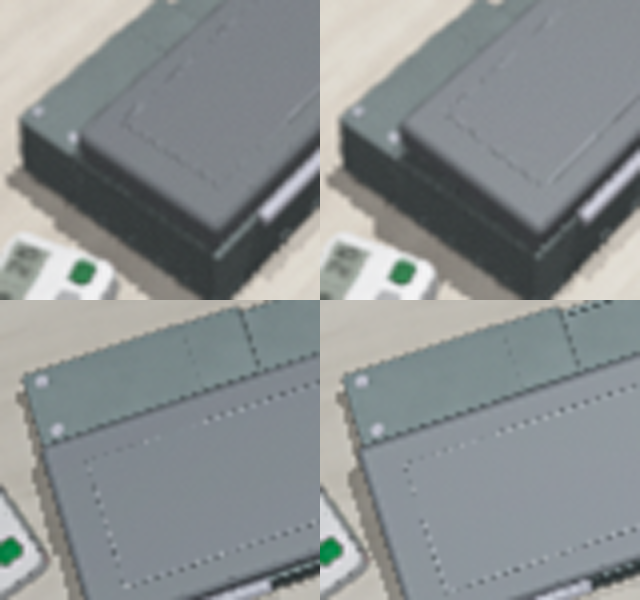

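```bash
python3 -c "
from station import bot,status
o=status.get_obs();print(o['joint_vel'].round(3),o['contact_force'])
print(bot.hand_in())"
```

```text
[-0.026  0.004 -0.018  0.005  0.001 -0.005 -0.002] [ 0.62999308  0.67494345 -0.92852236]
the job is handed in; nothing more can be done
None
```

I pressed the release bar home through the notch, the lid now looks raised, and I handed the job in at about 21.6 s. No verdict comes back, so the result below rests on my own checks.

**What I did:**
- I set the closed fingertip on the left end cover with about 6–8 N. I lifted briefly and came down again 8 mm farther from the lid, to be sure it was not on the lid.
- I swept inward in contact. I felt the 0.4 mm step down onto the sill, then the drop into the notch at about y = +22 mm.
- I pressed at about y = +16 mm. The force was 2–3 N while the bar moved, then rose to 13.9 N at the hard stop. The tool ended 20 mm below its height on the sill, which matches 12 mm of notch plus 8 mm of bar travel.
- I withdrew straight up and moved clear to the right.

**Last checks:**
- The bottle, beaker and timer look unmoved in both cameras.
- The robot touches nothing; the force reading is only noise.
- The far edge of the lid is visibly higher than before. The shift I read from the picture is only about 2/3 of what I expected for full opening, but the reading is coarse. I relied on the hard stop and the 20 mm depth instead.

**One disagreement:** contact came about 25 mm lower in measured tool height than the stated 17 mm fingertip offset predicts. The picture also showed the tip higher than predicted, so I went by contact force and the picture instead.

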